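Gather the loose jar lids and hold the dispenser's sprung cover at its loading mark

ROBOT

A 6-joint arm with a two-finger parallel gripper is mounted at the origin on the work surface. World frame = base frame: x ahead of the robot, y to its left, z up, the work surface at z = 0. Lengths are in m, angles in rad, forces in N, time in s.
With the tool pointing down it reaches from about 0.35 to 0.925 m from the base axis. Payload 6.4 kg.
Tool frame: the origin (TCP) lies midway between the tips of the shut fingers; the grasp point (between the pads) lies 19 mm behind it; z points along the fingers, y is the line along which they close (so a half turn about z gives the same grasp; the last joint's range is limited). The gripper opens to 85 mm and grips with 20 to 120 N. Pads are 22 mm wide; open, the fingers measure 114 mm over their backs; the gripper's body (76 mm by 85 mm) begins 54 mm behind the grasp point. The pads swing forward as they close: fully open they stand 13 mm farther back than shut.
Start: joints at [-1.425, 0.245, 1.558, -0, 1.339, -0.174], TCP at [0.204, -0.617, 0.231] pointing down, gripper open.
Joint ranges: [-3.13, 3.13], [-1.02, 2.26], [0.13, 2.54], [-0.95, 4.09], [0.21, 2.88], [-2.74, 2.74]. Speed limits (rad/s): [2.57, 2.57, 3.14, 3.14, 3.14, 3.14].

INTERFACE

Orientations are given as a unit quaternion [x, y, z, w].
In Python, from station import state, imaging, env gives the robot as it stands.
- The arm moves only by the tool servo_tool, never from a script. Its argument "targets" is a list of rows, each an object of numbers: "x", "y", "z": the shift along the tool's x, y, z in units of 0.5 m (1.0 is 0.5 m); "rx", "ry", "rz": the turn, a rotation vector about the tool's x, y, z in units of pi/4 rad (1.0 is pi/4 rad). In form: [{"x": .., "y": .., "z": .., "rx": .., "ry": .., "rz": ..}, ...]. A call has 1 to 8 rows; each row is the pose to reach, as a shift and turn from the pose commanded when the call began, along the tool's axes at that moment; what a row does not reach only later rows make up. A row lasts 1/8 s, in which the tool goes at most 62.5 mm and 10.7 degrees, less where a joint would pass 70% of its speed; a pose out of reach is approached as far as the arm can. A call with a number of a shift or a turn outside -1 to 1 is refused whole. A call with a gripper value outside its range is refused whole. "fingers" is the opening, from -1 (shut) to 1 (fully open), set as the call begins (left out, the last holds). The fingers move at their own pace and stop on an object; "squeeze" is the grip in N (left out, the last holds). Time passes only in rows, so rows that repeat a pose let the fingers close. It gives the time, the measured TCP pose, the force, the opening and the grip force at its end, in the units of the state.
- state(): the state, without advancing time (a new reading comes with each control period).
- imaging.snapshot(name): name is "side" or "top" or "wrist"; returns a dict with "img" (480x640x3 uint8, blue, green, red), "fx", "fy", "cx", "cy" (pixels), "world_to_cam" (4x4, takes a point from world to camera coordinates); the wrist camera has in their place "mount" (4x4, takes a point from camera to tool coordinates, whose origin is the TCP and whose axes are the flange's). Camera axes: x right, y up, looking along -z (the intrinsics and any distortion apply to the point x, -y, -z); pixel columns grow to the right and rows downward; lengths in m; the calibration is good to about 2 mm. A picture is of the moment at which its call begins: read the wrist's pose just before it. There is no depth.
- env.finish_job(): hands the job in; it is judged then, once.
The state is a dict: "time": time; "joints": joint angles; "qvel": joint speeds; "tau": joint torques, N m; "eef_pos": TCP position; "eef_rot": TCP orientation; "force": force on the tool from outside, world axes, zero at the start; "ft_torque": the same for the moment, N m; "width": finger opening in m; "finger_force": force on a finger pad.
Only numpy, scipy, OpenCV 4.12 (cv2) and the standard library are available. Lean on these libraries where they do the work, as an engineer would, in place of code of your own. Each camera call takes 0.05 s, during which the arm holds its last target. There are 200 camera calls.

TASK

Get the pale blue jar-lid dispenser ready for reloading: pick up the hand brush and sweep the three loose lids with it, not with the fingers, fully into the bay between the dispenser's two front feet, then set the brush down on the marble well away from the bay. Then take the cover by its tab, lift it against its spring until its pointers stand in the red bands of the side quadrants, never swinging it well beyond them, and finish while still holding it steady there so that the lids can be dropped in. Leave the jars, saucer, teaspoon, ice cube tray and tea glass where they are.

Things in the scene. Friction and masses are not known exactly. Their poses are not given: they have to be found in the camera images.
- dispenser: pale blue plastic jar-lid dispenser, fixed. Origin on the marble under the centre of its tower; x points from front to back (away from the robot), y to its left, z up. Tower 108 (x) x 166 (y) mm, rim 170 mm high, front face at x = -54 mm with push keys 8 mm proud of it, 30 to 46 mm up. Two low feet (8 wide, 14 high) run forward along the marble from the tower to x = -147 mm
- bay (a point): centre of the bay, on the marble, 100 mm in front of the dispenser's origin. The bay is the bare marble between the two feet, open to the front: 150 mm wide (inner faces of the feet at the dispenser's y = +75 and -75 mm), 93 mm deep from the tower's front face to the feet's front ends
- red_mark (a point): middle of the red band on the left quadrant, 95 mm from the hinge axis, at 0.61 rad (35 degrees) of cover opening; the band covers 0.53 to 0.69 rad. The right quadrant has the same. The quadrants are white arcs centred on the hinge, 12 mm broad, 85 to 90 mm out from the middle plane at either side, up to 85 mm above the rim
- cover_hinge (a joint): angle of the sprung cover in rad: 0 shut, growing as its front edge is lifted, red band 0.53 to 0.69 (middle 0.61), stop at 1.2. A spring always pulls it shut: about 3.5 N at the tab when shut, 8 N at the red band; let go, it snaps shut
- cover: pale blue cover plate, 112 x 166 x 6 mm, top face 176 mm above the marble when shut, a dark pointer nib at each side running along the quadrant's outer edge. Origin on the hinge axis (parallel to the dispenser's y), 52 mm behind the dispenser's origin and 173 mm above the marble; its axes turn with it; shut, they match the dispenser's
- tab (a point): on the cover's darker blue upright pull tab near its front edge, 28 mm wide (along y), 12 mm thick (along x), standing 26 mm above the cover's top face. The point is in the tab's middle, 100 mm in front of the hinge axis and 15 mm above the cover's top face; a grip across its 28 mm width can turn with the cover
- hinge (a point): middle of the cover's hinge axis (the same point as the cover's origin)
- brush: small wooden hand brush with stiff bristles, standing on its bristles: 110 mm long (its x axis), 30 mm wide, 48 mm high; the wooden back to grip from above is 30 mm wide and reaches from 22 to 48 mm above its foot, the stiff bristle block below is 106 x 26 mm; about 110 g; origin at the centre of its foot
- lid_gold: loose gold metal screw lid of a small jar, lying on the marble: disc 44 mm across, 14 mm high, about 15 g, slides easily; origin at the centre of its underside
- lid_white: loose white metal screw lid of a small jar, lying on the marble: disc 44 mm across, 14 mm high, about 15 g, slides easily; origin at the centre of its underside
- lid_red: loose red metal screw lid of a small jar, lying on the marble: disc 44 mm across, 14 mm high, about 15 g, slides easily; origin at the centre of its underside
- jar_left: empty glass jar, 70 mm across, 104 mm high, a bystander beside the dispenser; origin at the centre of its underside
- jar_right: empty glass jar, 70 mm across, 104 mm high, a bystander on the other side; origin at the centre of its underside
- saucer: white ceramic saucer, 110 mm across, 18 mm high, a bystander (on the robot's left or right, opposite the brush); origin at the centre of its underside
- teaspoon: steel teaspoon, 135 mm long, lying flat, a bystander; origin on the underside near mid-length
- ice_tray: purple ice cube tray, 110 x 200 x 32 mm, a bystander at the right; origin at the centre of its underside
- tea_glass: amber tea glass, 58 mm across the rim, 85 mm high, a bystander; origin at the centre of its underside
There are look-alikes about, which are no part of the job. Of the things that look like the brush, the smallest one is meant.

How it is judged:
On the way, in this order (a step that is already met when the one before it is completed fails the run):
1. all three lids have been swept into the bay, the brush still in the gripper (x of lid_gold in the frame of dispenser between -0.13 and -0.05 m and y of lid_gold in the frame of dispenser between -0.075 and 0.075 m and height (world z) of each of lid_gold, lid_white, lid_red below 0.02 m and x of lid_white in the frame of dispenser between -0.13 and -0.05 m and y of lid_white in the frame of dispenser between -0.075 and 0.075 m and x of lid_red in the frame of dispenser between -0.13 and -0.05 m and y of lid_red in the frame of dispenser between -0.075 and 0.075 m and contact force between the fingers and brush above 1 N), for 0.1 s.
2. the brush has been set down on the marble away from the bay and let go (contact force between the fingers and brush below 0.1 N and height (world z) of brush below 0.03 m and linear speed of brush below 0.02 m/s and horizontal distance between brush and bay above 0.13 m and x of lid_gold in the frame of dispenser between -0.13 and -0.05 m and y of lid_gold in the frame of dispenser between -0.075 and 0.075 m and height (world z) of each of lid_gold, lid_white, lid_red below 0.02 m and x of lid_white in the frame of dispenser between -0.13 and -0.05 m and y of lid_white in the frame of dispenser between -0.075 and 0.075 m and x of lid_red in the frame of dispenser between -0.13 and -0.05 m and y of lid_red in the frame of dispenser between -0.075 and 0.075 m), for 0.2 s.
3. the cover is held with its pointers in the red band for a second (value of joint cover_hinge between 0.53 and 0.69 rad and velocity of joint cover_hinge between -0.05 and 0.05 rad/s and contact force between the fingers and cover above 1 N), for 1 s.
At the end, for the whole second after the job is handed in: The fingers hold the cover (over 1 N) still at 0.53 to 0.69 rad, nothing loose propping it; all three lids lie flat in the bay (centres at least 17 mm inside the feet's front ends); the brush rests on the marble, let go, its middle over 130 mm from the bay's centre (all of step 2 and all of step 3 and contact force between cover and brush below 0.2 N and contact force between cover and jar_left below 0.2 N and contact force between cover and jar_right below 0.2 N and contact force between cover and saucer below 0.2 N and contact force between cover and teaspoon below 0.2 N and contact force between cover and ice_tray below 0.2 N and contact force between cover and tea_glass below 0.2 N and contact force between cover and lid_gold below 0.2 N and contact force between cover and lid_white below 0.2 N and contact force between cover and lid_red below 0.2 N); the arm keeps its last pose, push and grip.
It fails at once if the fingers touch a loose lid (they are to be swept with the brush) (contact force between the fingers and lid_gold above 0.3 N or contact force between the fingers and lid_white above 0.3 N or contact force between the fingers and lid_red above 0.3 N).
It fails at once if a lid is lifted or flung off the marble (height (world z) of any of lid_gold, lid_white, lid_red above 0.04 m).
It fails at once if the cover is swung well past the red band (over 0.85 rad) (value of joint cover_hinge above 0.85 rad).
It fails at once if a bystander is shifted by more than 20 mm (distance of any of jar_left, jar_right, saucer, teaspoon, ice_tray, tea_glass from where it was at the start of the episode above 0.02 m).
It also fails if it takes over 61 s, if anything falls off the work surface, if the arm or the gripper's body presses on something with over 40 N, if the wrist force passes 120 N, or if a joint passes its speed limit or range.

## Working session

There is one attempt and no reset: what is moved stays moved. The work goes in short steps, Python scripts to look and compute and a tool call to move; the robot and the scene stay as the last step left them, time stands still between calls to the robot, and variables do not carry over. Pictures are saved under pics/ and viewed, at most 10 in all, crops included, and the job is handed in when it is done.

Besides the shell and the picture viewer there is one more tool, called after "Emit:" as name(argument=value, ...), one argument or row to a line, values as JSON. servo_tool: Moves the arm, as the interface text tells. Its arguments: {"type":"object","properties":{"targets":{"type":"array","items":{"type":"object","properties":{"x":{"type":"number"},"y":{"type":"number"},"z":{"type":"number"},"rx":{"type":"number"},"ry":{"type":"number"},"rz":{"type":"number"}}}},"fingers":{"type":"number"},"squeeze":{"type":"number"}},"required":["targets"]}

```bash
mkdir -p pics; ls; cat > h.py <<'E'
import numpy as np, cv2, sys
from station import state, imaging, env
from scipy.spatial.transform import Rotation as R
def snap(n):
    s=state(); d=imaging.snapshot(n)
    if n=='wrist':
        T=np.eye(4);T[:3,:3]=R.from_quat(s['eef_rot']).as_matrix();T[:3,3]=s['eef_pos']
        d['c2w']=T@d['mount']
    else: d['c2w']=np.linalg.inv(d['world_to_cam'])
    return d
def ray(d,u,v,z):
    p=np.array([(u-d['cx'])/d['fx'],-(v-d['cy'])/d['fy'],-1.])
    w=d['c2w'][:3,:3]@p;o=d['c2w'][:3,3]
    return o+w*(z-o[2])/w[2]
def proj(d,P):
    c=np.linalg.inv(d['c2w'])@np.append(P,1)
    return d['cx']-d['fx']*c[0]/c[2], d['cy']+d['fy']*c[1]/c[2]
E
python3 - <<'E'
from h import *
for n in('top','side'):
    d=snap(n);cv2.imwrite(f'pics/{n}0.png',d['img']);print({k:(v if k!='img' else v.shape) for k,v in d.items()})
print(state())
E
```

```text
pics
{'img': (480, 640, 3), 'fx': 475.2993058727614, 'fy': 475.2993058727614, 'cx': 314.0817887947244, 'cy': 247.83349662694292, 'world_to_cam': array([[-0.01362166, -0.99964753, -0.02278727, -0.02731225],
       [ 0.99263909, -0.0162619 ,  0.12001329, -0.56019901],
       [-0.12034156, -0.02098475,  0.99251073, -1.3503155 ],
       [ 0.        ,  0.        ,  0.        ,  1.        ]]), 'c2w': array([[-0.01362166,  0.99263909, -0.12034156,  0.39320433],
       [-0.99964753, -0.0162619 , -0.02098475, -0.06474855],
       [-0.02278727,  0.12001329,  0.99251073,  1.40681158],
       [ 0.        ,  0.        ,  0.        ,  1.        ]])}
{'img': (480, 640, 3), 'fx': 589.9502188483661, 'fy': 589.9502188483661, 'cx': 321.9785758674417, 'cy': 233.95046844951744, 'world_to_cam': array([[-0.92944379, -0.36894733,  0.00348035,  0.50889344],
       [ 0.28823153, -0.72015296,  0.63111195, -0.29573571],
       [-0.23034069,  0.58758623,  0.77568395, -1.42741188],
       [ 0.        ,  0.        ,  0.        ,  1.        ]]), 'c2w': array([[-0.92944379,  0.28823153, -0.23034069,  0.22943717],
  
[... 188 characters left out ...]
e': 0.1, 'joints': array([-1.42510712e+00,  2.45728732e-01,  1.55892136e+00,  1.32839873e-05,
        1.33871966e+00, -1.74108527e-01]), 'qvel': array([ 1.97939204e-03, -8.08707946e-05, -2.44282923e-03,  1.61308894e-03,
        8.67959599e-04,  6.00814253e-04]), 'tau': array([-3.82815460e-04, -4.30671573e+01, -3.27128935e+01, -1.48253002e-04,
        2.86514274e-03,  5.98051059e-06]), 'eef_pos': array([ 0.20427078, -0.61652389,  0.23028472]), 'eef_rot': array([ 9.87243245e-01,  1.59216786e-01,  1.90875006e-05, -8.88369557e-04]), 'force': array([-0.05421807,  0.08084073, -0.5149034 ]), 'ft_torque': array([0.02557362, 0.01382768, 0.02173125]), 'finger_force': 0.0, 'width': 0.08542505876300018}
```

View pics/top0.png

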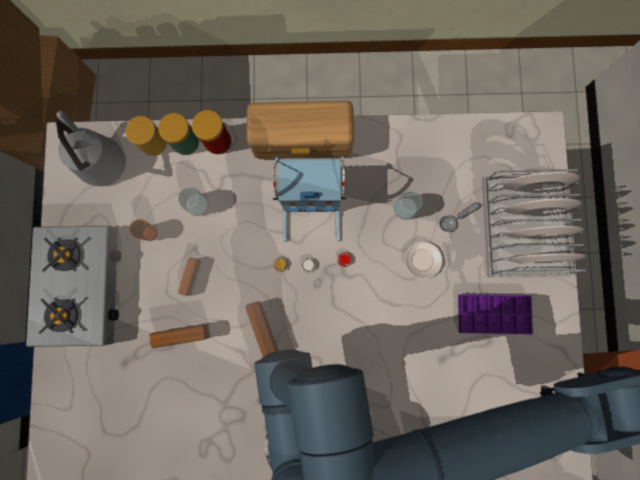

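View pics/side0.png

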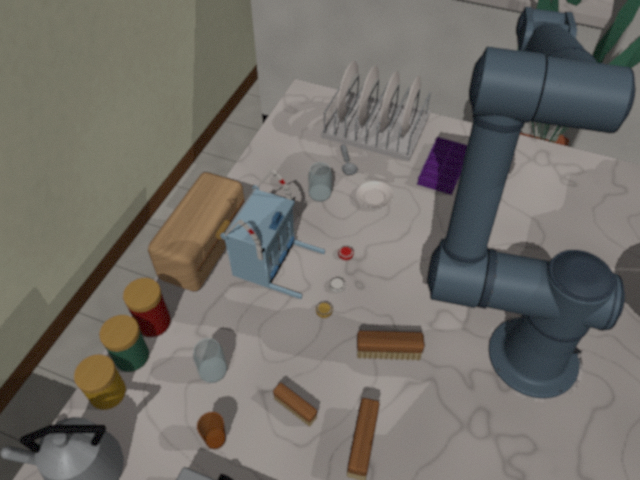

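The top view shows the dispenser at about (310,185) with foot ends at (287,240) and (339,241). The lids are gold (281,264), white (308,265) and red (345,259). The smallest brush is at (189,276), with two larger look-alikes at (179,335) and (262,328).

```bash
python3 - <<'E'
from h import *
d=snap('top');im=d['img'];hsv=cv2.cvtColor(im,cv2.COLOR_BGR2HSV)
def blob(name,m,box,z):
    x0,y0,x1,y1=box;k=np.zeros_like(m);k[y0:y1,x0:x1]=m[y0:y1,x0:x1]
    n,l,s,c=cv2.connectedComponentsWithStats(k)
    i=1+np.argmax(s[1:,4]);cn=cv2.findContours((l==i).astype('uint8'),0,1)[0][0]
    r=cv2.minAreaRect(cn);print(name,s[i],c[i].round(1),ray(d,*c[i],z).round(4),[ray(d,*p,z)[:2].round(4).tolist() for p in cv2.boxPoints(r)])
    return l==i
H,S,V=cv2.split(hsv)
print(hsv[276,189],hsv[264,281],hsv[265,308],hsv[259,345],hsv[225,287],hsv[180,310],hsv[290,200])
blob('brush',((S>90)&(H<20)).astype('uint8'),(170,250,210,300),.048)
blob('gold',((S>110)&(H>10)&(H<35)).astype('uint8'),(265,250,297,280),.014)
blob('red',((S>150)&((H<8)|(H>170))).astype('uint8'),(330,245,362,275),.014)
blob('white',((V>165)&(S<40)).astype('uint8'),(297,252,320,277),.014)
b=((H>90)&(H<115)&(S>60)).astype('uint8')
blob('lf',b,(280,214,297,250),.014);blob('rf',b,(330,214,350,250),.014)
blob('blue',b,(260,150,360,214),.176)
big=cv2.resize(im[150:290,250:370],None,fx=5,fy=4.2,interpolation=2)
cv2.imwrite('pics/crop.png',cv2.resize(im[145:295,165:365],None,fx=4,fy=4,interpolation=2))
E
```

```text
[ 12 119 129] [ 21 193 164] [ 17  26 195] [  1 249 169] [ 16  28 102] [ 99  62 172] [ 13  36 114]
brush [178 258  19  37 322] [187.  276.4] [0.4811 0.3308 0.048 ] [[0.435, 0.3573], [0.5365, 0.3285], [0.5288, 0.3039], [0.4274, 0.3328]]
gold [275 259  11  11  96] [279.9 263.9] [0.516 0.066 0.014] [[0.5308, 0.0804], [0.5303, 0.0509], [0.5008, 0.0511], [0.5012, 0.0806]]
red [340 254  10  11  94] [344.5 258.9] [ 0.5279 -0.1242  0.014 ] [[0.5425, -0.1114], [0.5421, -0.1378], [0.5126, -0.1372], [0.513, -0.1108]]
white [297 252  23  24 152] [305.1 258.8] [ 0.5298 -0.0084  0.014 ] [[0.5505, 0.0153], [0.5495, -0.0496], [0.4816, -0.0486], [0.4826, 0.0159]]
lf [285 226   1   2   2] [285.  226.5] [0.6274 0.0503 0.014 ] [[0.6259, 0.0503], [0.6259, 0.0503], [0.6289, 0.0503], [0.6289, 0.0503]]Traceback (most recent call last):
  File "<stdin>", line 16, in <module>
  File "<stdin>", line 6, in blob
    return _wrapfunc(a, 'argmax', axis=axis, out=out, **kwds)
    return bound(*args, **kwds)
ValueError: attempt to get argmax of an empty sequence
```

```bash
python3 - <<'E'
from h import *
d=snap('top');im=d['img']
cv2.imwrite('pics/crop.png',cv2.resize(im[145:275,265:365],None,fx=4.5,fy=4.5,interpolation=2))
for p in [(308,265),(287,240),(339,241)]:print(p,ray(d,*p,.014).round(4))
E
```

```text
(308, 265) [ 0.5115 -0.0167  0.014 ]
(287, 240) [0.5868 0.0446 0.014 ]
(339, 241) [ 0.5812 -0.1092  0.014 ]
```

View pics/crop.png

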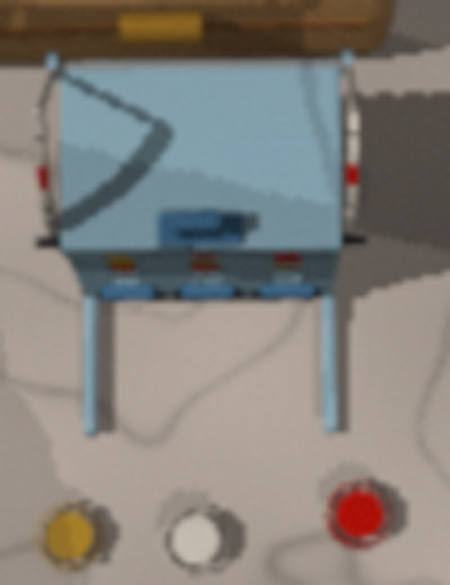

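The crop shows the left foot end at crop (91,434), the right at (333,431), cover front corners at (62,247) and (340,247), and lid tops at gold (70,536), white (195,540) and red (358,514).

```bash
python3 - <<'E'
from h import *
d=snap('top')
f=lambda u,v,z:ray(d,265+u/4.5-.4,145+v/4.5-.4,z)[:2]
L,Rr=f(91,432,.014),f(332,430,.014)
a,b=f(62,247,.176),f(340,247,.176); ra,rb=f(52,62,.176),f(346,62,.176)
tab=[f(160,212,.202),f(245,212,.202)]
print('feet',L,Rr,np.linalg.norm(L-Rr)); print('cover front',a,b,np.linalg.norm(a-b),'rear',ra,rb); print('tab',tab)
for q in (L-Rr,a-b): print('yaw',np.arctan2(-q[0],q[1]))
print('white',f(195,540,.014),'gold',f(70,536,.014),'red',f(358,514,.014))
q=L-Rr;q=(q/np.linalg.norm(q)+(a-b)/np.linalg.norm(a-b));q/=np.linalg.norm(q);y=q;x=np.array([q[1],-q[0]])
print('origin feet',(L+Rr)/2+.147*x,'cover',(a+b)/2+.060*x,'yaw',np.arctan2(x[1],x[0]))
s=state();print(s['eef_pos'],R.from_quat(s['eef_rot']).as_matrix().round(3))
E
```

```text
feet [0.58508297 0.05108782] [ 0.58375591 -0.10741074] 0.15850411667852146
cover front [0.67283722 0.05401105] [ 0.66977333 -0.10927297] 0.16331275646945137 rear [0.78510459 0.05945131] [ 0.78146789 -0.11508215]
tab [array([ 0.68643587, -0.00516041]), array([ 0.68549802, -0.05412693])]
yaw -0.00837249110163133
yaw -0.018761944125853962
white [ 0.51271648 -0.01653959] gold [0.5166168 0.0652819] red [ 0.52809425 -0.12328543]
origin feet [ 0.73140591 -0.03015578] cover [ 0.73129975 -0.02844497] yaw -0.013567217613742646
[ 0.20429613 -0.61681501  0.23076965] [[ 0.949  0.314 -0.   ]
 [ 0.314 -0.949  0.001]
 [ 0.    -0.001 -1.   ]]
```

Emit:
servo_tool(
  targets=[
    {"x":0.67,"y":-0.56,"rz":-1},
    {"x":0.67,"y":-0.56,"rz":-1},
    {"x":0.67,"y":-0.56,"rz":-1},
    {"x":0.67,"y":-0.56,"rz":-1},
    {"x":0.67,"y":-0.56,"rz":-1},
    {"x":0.67,"y":-0.56,"rz":-1},
    {"x":0.67,"y":-0.56,"rz":-1},
    {"x":0.67,"y":-0.56,"rz":-1},
  ],
  fingers=1,
)

```text
validation failed for argument at $.ta...
```

Emit:
servo_tool(
  targets=[
    {"x":0.74,"y":-0.31,"rz":-1},
    {"x":0.74,"y":-0.31,"rz":-1},
    {"x":0.74,"y":-0.31,"rz":-1},
    {"x":0.74,"y":-0.31,"rz":-1},
    {"x":0.74,"y":-0.31,"rz":-1},
    {"x":0.74,"y":-0.31,"rz":-1},
    {"x":0.74,"y":-0.31,"rz":-1},
    {"x":0.74,"y":-0.31,"rz":-1},
  ],
)

```text
validation failed for argument at $.ta...
```

Emit:
servo_tool(
  targets=[
    {"x":0.33,"y":0.146,"rz":-1},
    {"x":0.33,"y":0.146,"rz":-1},
    {"x":0.33,"y":0.146,"rz":-1},
    {"x":0.33,"y":0.146,"rz":-1},
    {"x":0.33,"y":0.146,"rz":-1},
    {"x":0.33,"y":0.146,"rz":-1},
  ],
)

```text
validation failed for argument at $.ta...
```

Emit:
servo_tool(
  targets=[
    {"rz":-0.24},
    {"rz":-0.24},
    {"rz":-0.24},
  ],
)

```text
validation failed for argument at $.ta...
```

```bash
cat >> h.py <<'E'
def yaw(s):
    m=R.from_quat(s['eef_rot']).as_matrix();return np.arctan2(m[1,0],m[0,0])
def rel(P,y=None,s=None):
    "units to reach world point P, yaw y, with tool down"
    s=s or state();m=R.from_quat(s['eef_rot'])
    o=(m.inv().apply(np.array(P)-s['eef_pos'])/.5).round(3).tolist()
    if y is not None:
        q=R.from_euler('z',y)*R.from_euler('x',np.pi)
        o+=((m.inv()*q).as_rotvec()/(np.pi/4)).round(3).tolist()
    return o
E
python3 - <<'E'
from h import *
s=state();print(s['time'],s['eef_pos'],yaw(s),s['joints'])
d=snap('wrist');cv2.imwrite('pics/w1.png',d['img'])
hsv=cv2.cvtColor(d['img'],cv2.COLOR_BGR2HSV);m=((hsv[...,1]>90)&(hsv[...,0]<20)).astype('uint8')
for c in cv2.findContours(m,0,1)[0]:
    if cv2.contourArea(c)>1500:
        r=cv2.minAreaRect(c);b=[ray(d,*p,.048)[:2] for p in cv2.boxPoints(r)];ce=np.mean(b,0);print(r,ce,np.round(b,4).tolist())
print(proj(d,[.482,.331,.048]))
E
```

```text
0.25 [ 0.20429613 -0.61681501  0.23076965] 0.31975921549707736 [-1.42512657e+00  2.45467530e-01  1.55833028e+00 -5.87302132e-06
  1.33867160e+00 -1.74088165e-01]
((522.85400390625, 290.90142822265625), (128.49539184570312, 139.34573364257812), 19.983104705810547) [ 0.18474974 -0.83607778] [[0.1179, -0.7761], [0.2575, -0.7595], [0.255, -0.8867], [0.1086, -0.922]]
(np.float64(-1634.2246323642694), np.float64(-1102.9566129049913))
```

View pics/w1.png

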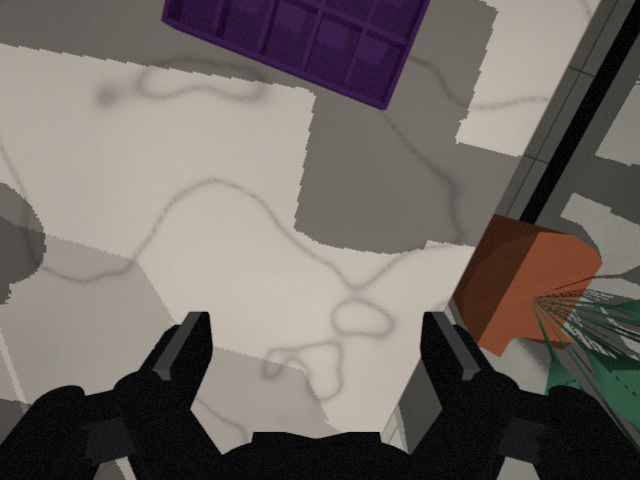

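The wrist camera still shows the start area: the ice tray at the top, and nothing has moved. The calls were refused, so I'll retry with every key given.

Emit:
servo_tool(
  targets=[
    {"x":0.67,"y":-0.56,"z":0,"rx":0,"ry":0,"rz":-1},
    {"x":0.67,"y":-0.56,"z":0,"rx":0,"ry":0,"rz":-1},
    {"x":0.67,"y":-0.56,"z":0,"rx":0,"ry":0,"rz":-1},
    {"x":0.67,"y":-0.56,"z":0,"rx":0,"ry":0,"rz":-1},
    {"x":0.67,"y":-0.56,"z":0,"rx":0,"ry":0,"rz":-1},
    {"x":0.67,"y":-0.56,"z":0,"rx":0,"ry":0,"rz":-1},
    {"x":0.67,"y":-0.56,"z":0,"rx":0,"ry":0,"rz":-1},
    {"x":0.67,"y":-0.56,"z":0,"rx":0,"ry":0,"rz":-1},
  ],
  fingers=1,
)

```text
time: 1.3
eef_pos: [0.4358, -0.2426, 0.2314]
eef_rot: [0.849, 0.528, 0.0, -0.0]
force: [-1.1, -0.4, -0.2]
width: 0.0853
finger_force: 0.0
```

Emit:
servo_tool(
  targets=[
    {"x":0.74,"y":-0.31,"z":0,"rx":0,"ry":0,"rz":-1},
    {"x":0.74,"y":-0.31,"z":0,"rx":0,"ry":0,"rz":-1},
    {"x":0.74,"y":-0.31,"z":0,"rx":0,"ry":0,"rz":-1},
    {"x":0.74,"y":-0.31,"z":0,"rx":0,"ry":0,"rz":-1},
    {"x":0.74,"y":-0.31,"z":0,"rx":0,"ry":0,"rz":-1},
    {"x":0.74,"y":-0.31,"z":0,"rx":0,"ry":0,"rz":-1},
    {"x":0.74,"y":-0.31,"z":0,"rx":0,"ry":0,"rz":-1},
    {"x":0.74,"y":-0.31,"z":0,"rx":0,"ry":0,"rz":-1},
  ],
)

```text
time: 2.3
eef_pos: [0.462, 0.1548, 0.2312]
eef_rot: [0.585, 0.811, -0.0, 0.0]
force: [0.6, -0.1, -0.1]
width: 0.0856
finger_force: 0.0
```

Emit:
servo_tool(
  targets=[
    {"x":0.33,"y":0.14,"z":0,"rx":0,"ry":0,"rz":-1},
    {"x":0.33,"y":0.14,"z":0,"rx":0,"ry":0,"rz":-1},
    {"x":0.33,"y":0.14,"z":0,"rx":0,"ry":0,"rz":-1},
    {"x":0.33,"y":0.14,"z":0,"rx":0,"ry":0,"rz":-1},
    {"x":0.33,"y":0.14,"z":0,"rx":0,"ry":0,"rz":-1},
    {"x":0.33,"y":0.14,"z":0,"rx":0,"ry":0,"rz":-1},
  ],
)

```text
time: 3.05
eef_pos: [0.4771, 0.3314, 0.2313]
eef_rot: [0.233, 0.973, -0.0, 0.0]
force: [-0.2, -0.3, 0.6]
width: 0.0854
finger_force: 0.0
```

Emit:
servo_tool(
  targets=[
    {"x":0,"y":0,"z":0,"rx":0,"ry":0,"rz":-0.24},
    {"x":0,"y":0,"z":0,"rx":0,"ry":0,"rz":-0.24},
    {"x":0,"y":0,"z":0,"rx":0,"ry":0,"rz":-0.24},
  ],
)

```text
time: 3.42
eef_pos: [0.4767, 0.3323, 0.2314]
eef_rot: [0.14, 0.99, 0.0, 0.0]
force: [-0.4, 0.3, 0.4]
width: 0.0857
finger_force: 0.0
```

```bash

python3 - <<'E'
from h import *
s=state();print(s['time'],s['eef_pos'],yaw(s),s['joints'])
d=snap('wrist');cv2.imwrite('pics/w2.png',d['img'])
hsv=cv2.cvtColor(d['img'],cv2.COLOR_BGR2HSV);m=((hsv[...,1]>90)&(hsv[...,0]<20)).astype('uint8')
for c in cv2.findContours(m,0,1)[0]:
    if cv2.contourArea(c)>1500:
        r=cv2.minAreaRect(c);b=np.array([ray(d,*p,.048)[:2] for p in cv2.boxPoints(r)]);ce=b.mean(0)
        print(r,ce,b.round(4).tolist(),np.linalg.norm(b[1:]-b[:-1],axis=1))
print(proj(d,[.482,.331,.048]))
E
```

```text
3.425 [0.47674054 0.33233245 0.23141905] 2.8602635738635014 [ 4.13795674e-01  8.54986091e-02  1.73769652e+00 -3.01796549e-05
  1.31825555e+00 -8.75664038e-01]
((484.6513671875, 306.1869812011719), (98.59906768798828, 62.95683288574219), 51.009002685546875) [0.6223033  0.46885259] [[0.5842, 0.4188], [0.556, 0.4708], [0.6571, 0.52], [0.6919, 0.4658]] [0.05915017 0.1123889  0.06436708]
((319.0, 208.5), (115.0, 32.0), 90.0) [0.47994547 0.33611001] [[0.4241, 0.3377], [0.4318, 0.3643], [0.5362, 0.336], [0.5277, 0.3065]] [0.02770322 0.10817739 0.03077226]
((39.17898941040039, 126.4339599609375), (171.37498474121094, 76.47659301757812), 45.78482437133789) [0.34591109 0.12923754] [[0.2982, 0.074], [0.2761, 0.1384], [0.3896, 0.187], [0.4197, 0.1176]] [0.06815022 0.1234348  0.07563441]
((269.8000183105469, 12.099990844726562), (77.8151626586914, 177.5437774658203), 63.43495178222656) [0.31744646 0.34140237] [[0.2988, 0.2702], [0.284, 0.4019], [0.334, 0.416], [0.353, 0.2776]] [0.13256633 0.05201869 0.13964596]
(np.float64(314.2571050596289), np.float64(215.1034769002242))
```

View pics/w2.png

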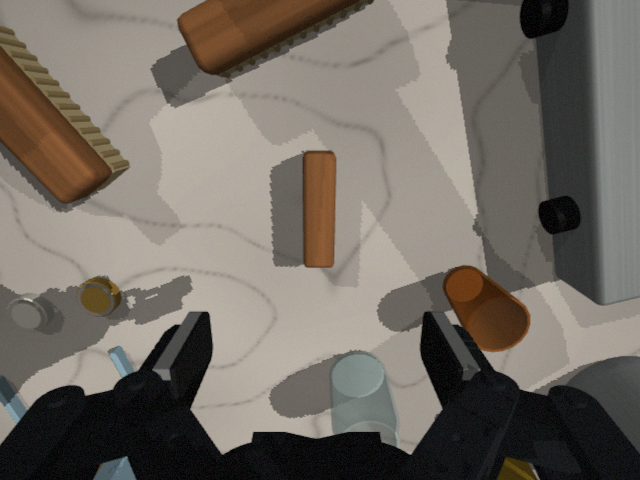

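The smallest brush sits upright at (319,208), centred and aligned between the fingers. I'll descend and grip it.

Emit:
servo_tool(
  targets=[
    {"x":0,"y":0.01,"z":0.2,"rx":0,"ry":0,"rz":0},
    {"x":0,"y":0.01,"z":0.3,"rx":0,"ry":0,"rz":0},
    {"x":0,"y":0.01,"z":0.38,"rx":0,"ry":0,"rz":0},
    {"x":0,"y":0.01,"z":0.418,"rx":0,"ry":0,"rz":0},
    {"x":0,"y":0.01,"z":0.418,"rx":0,"ry":0,"rz":0},
    {"x":0,"y":0.01,"z":0.418,"rx":0,"ry":0,"rz":0},
  ],
  fingers=1,
)

```text
time: 4.22
eef_pos: [0.4792, 0.3382, 0.0239]
eef_rot: [0.139, 0.99, 0.001, 0.001]
force: [0.2, 0.5, 0.9]
width: 0.0855
finger_force: 0.0
```

Emit:
servo_tool(
  targets=[
    {"x":0,"y":0,"z":0,"rx":0,"ry":0,"rz":0},
    {"x":0,"y":0,"z":0,"rx":0,"ry":0,"rz":0},
    {"x":0,"y":0,"z":0,"rx":0,"ry":0,"rz":0},
    {"x":0,"y":0,"z":0,"rx":0,"ry":0,"rz":0},
    {"x":0,"y":0,"z":0,"rx":0,"ry":0,"rz":0},
    {"x":0,"y":0,"z":0,"rx":0,"ry":0,"rz":0},
  ],
  fingers=-1,
  squeeze=60,
)

```text
time: 4.97
eef_pos: [0.4785, 0.338, 0.0231]
eef_rot: [0.138, 0.99, 0.0, 0.001]
force: [-0.7, -0.5, 5.5]
width: 0.0288
finger_force: 61.1
```

Emit:
servo_tool(
  targets=[
    {"x":0,"y":0,"z":-0.1,"rx":0,"ry":0,"rz":0},
    {"x":-0.05,"y":-0.1,"z":-0.1,"rx":0,"ry":0,"rz":0.2},
    {"x":-0.1,"y":-0.2,"z":-0.1,"rx":0,"ry":0,"rz":0.4},
    {"x":-0.166,"y":-0.316,"z":-0.1,"rx":0,"ry":0,"rz":0.6},
    {"x":-0.166,"y":-0.316,"z":-0.1,"rx":0,"ry":0,"rz":0.8},
    {"x":-0.166,"y":-0.316,"z":-0.1,"rx":0,"ry":0,"rz":1},
    {"x":-0.166,"y":-0.316,"z":-0.1,"rx":0,"ry":0,"rz":1},
  ],
)

```text
time: 5.85
eef_pos: [0.5139, 0.1627, 0.0715]
eef_rot: [0.506, 0.863, -0.0, -0.001]
force: [-0.4, 0.9, -1.0]
width: 0.0289
finger_force: 60.4
```

Emit:
servo_tool(
  targets=[
    {"x":0,"y":0,"z":0,"rx":0,"ry":0,"rz":0.22},
    {"x":0,"y":0,"z":0,"rx":0,"ry":0,"rz":0.44},
    {"x":0,"y":0,"z":0,"rx":0,"ry":0,"rz":0.64},
    {"x":0,"y":0,"z":0,"rx":0,"ry":0,"rz":0.64},
    {"x":0,"y":0,"z":0,"rx":0,"ry":0,"rz":0.64},
  ],
)

```text
time: 6.48
eef_pos: [0.5143, 0.1632, 0.0721]
eef_rot: [0.704, 0.71, -0.0, -0.0]
force: [-0.5, 0.1, -1.1]
width: 0.0294
finger_force: 60.4
```

```bash

python3 - <<'E'
from h import *
s=state();print(s['time'],s['eef_pos'],yaw(s),s['width'])
w=snap('wrist');d=snap('top')
cv2.imwrite('pics/m1.png',np.vstack([cv2.resize(w['img'],(440,330)),cv2.resize(d['img'][200:300,170:380],None,fx=2.095,fy=2.5,interpolation=2)[:, :440]]))
for n,p in dict(gold=(.516,.066,.014),white=(.5125,-.0165,.014),red=(.528,-.124,.014)).items():print(n,np.round(proj(w,p),0))
E
```

```text
6.475 [0.51426946 0.16319564 0.07206969] 1.5801042621784191 0.029387815246168746
gold [317. 397.]
white [312. 486.]
red [329. 578.]
```

View pics/m1.png

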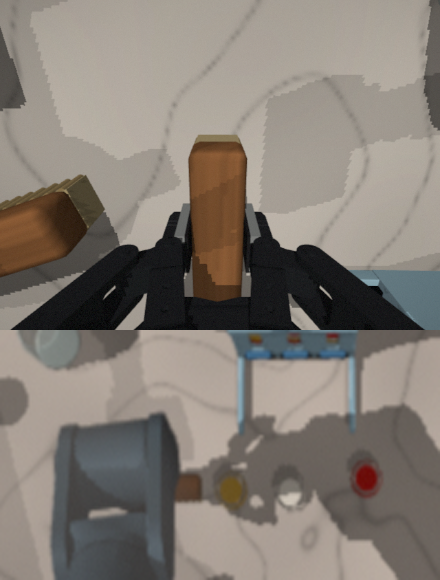

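Wrist view: brush held firmly. Top view: its end lines up with the gold lid, about 17 mm away. I'll lower and push gold toward −y.

Emit:
servo_tool(
  targets=[
    {"x":0,"y":0.003,"z":0.06,"rx":0,"ry":0,"rz":0},
    {"x":0,"y":0.003,"z":0.095,"rx":0,"ry":0,"rz":0},
    {"x":0,"y":0.003,"z":0.095,"rx":0,"ry":0,"rz":0},
    {"x":-0.025,"y":0.003,"z":0.095,"rx":0,"ry":0,"rz":0},
    {"x":-0.042,"y":0.003,"z":0.095,"rx":0,"ry":0,"rz":0},
    {"x":-0.055,"y":0.003,"z":0.095,"rx":0,"ry":0,"rz":0},
    {"x":-0.07,"y":0.003,"z":0.095,"rx":0,"ry":0,"rz":0},
    {"x":-0.085,"y":0.003,"z":0.095,"rx":0,"ry":0,"rz":0},
  ],
)

```text
time: 7.58
eef_pos: [0.5163, 0.12, 0.0249]
eef_rot: [0.705, 0.709, 0.0, 0.0]
force: [0.4, 0.2, -1.7]
width: 0.0293
finger_force: 61.6
```

Emit:
servo_tool(
  targets=[
    {"x":-0.015,"y":0,"z":0,"rx":0,"ry":0,"rz":0},
    {"x":-0.03,"y":0,"z":0,"rx":0,"ry":0,"rz":0},
    {"x":-0.042,"y":0,"z":0,"rx":0,"ry":0,"rz":0},
    {"x":-0.05,"y":0,"z":0,"rx":0,"ry":0,"rz":0},
    {"x":-0.053,"y":0,"z":0,"rx":0,"ry":0,"rz":0},
    {"x":-0.053,"y":0,"z":0,"rx":0,"ry":0,"rz":0},
  ],
)

```text
time: 8.32
eef_pos: [0.5164, 0.094, 0.0248]
eef_rot: [0.705, 0.709, 0.0, 0.0]
force: [-0.1, -0.6, -1.2]
width: 0.0291
finger_force: 61.7
```

```bash
cat >> h.py <<'E'
def lids():
    d=snap('top');hsv=cv2.cvtColor(d['img'],cv2.COLOR_BGR2HSV);H,S,V=cv2.split(hsv)
    for n,m,mx in(('gold',(S>120)&(H>15)&(H<35),0),('red',(S>150)&((H<6)|(H>172)),0),('white',(V>80)&(S<55),0)):
        k=np.zeros(H.shape,'uint8');k[205:275,265:365]=m[205:275,265:365]
        l,s,c=cv2.connectedComponentsWithStats(k)[1:]
        for i in range(1,len(s)):
            if 45<s[i,4]<170 and max(s[i,2:4])<17: print(n,s[i].tolist(),ray(d,*c[i],.014).round(4))
    return d
E
python3 - <<'E'
from h import *
s=state();print(s['time'],s['eef_pos'],yaw(s))
d=lids();cv2.imwrite('pics/t3.png',cv2.resize(d['img'][190:280,230:370],None,fx=4,fy=4,interpolation=2))
E
```

```text
8.325 [0.5164062  0.09401771 0.02478323] 1.5763855815255428
gold [294, 259, 10, 13, 89] [0.5134 0.0118 0.014 ]
red [340, 254, 10, 10, 82] [ 0.5283 -0.1243  0.014 ]
white [265, 254, 6, 13, 47] [0.5261 0.1039 0.014 ]
```

View pics/t3.png

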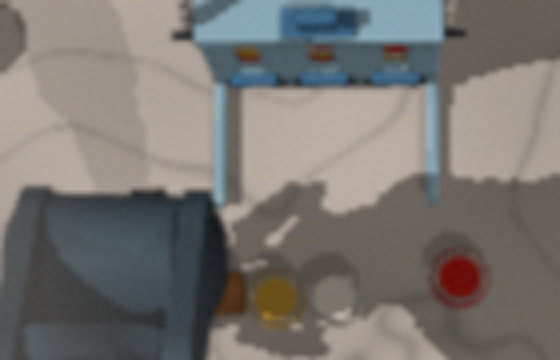

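Gold is now at y≈0.012 and touches white, which is at y≈−0.032 (314,264). Next I'll lift over to the far side of red.

Emit:
servo_tool(
  targets=[
    {"x":0.01,"y":0,"z":-0.03,"rx":0,"ry":0,"rz":0},
    {"x":0.01,"y":0,"z":-0.09,"rx":0,"ry":0,"rz":0},
    {"x":-0.11,"y":0.02,"z":-0.1,"rx":0,"ry":0,"rz":0},
    {"x":-0.23,"y":0.02,"z":-0.1,"rx":0,"ry":0,"rz":0},
    {"x":-0.35,"y":0.02,"z":-0.1,"rx":0,"ry":0,"rz":0},
    {"x":-0.47,"y":0.02,"z":-0.1,"rx":0,"ry":0,"rz":0},
    {"x":-0.57,"y":0.02,"z":-0.1,"rx":0,"ry":0,"rz":0},
    {"x":-0.61,"y":0.02,"z":-0.1,"rx":0,"ry":0,"rz":0},
  ],
)

```text
time: 9.38
eef_pos: [0.5287, -0.2134, 0.0762]
eef_rot: [0.706, 0.708, 0.0, 0.001]
force: [-0.5, 0.1, -1.0]
width: 0.0294
finger_force: 61.7
```

Emit:
servo_tool(
  targets=[
    {"x":0,"y":0,"z":0,"rx":0,"ry":0,"rz":0},
    {"x":0,"y":0,"z":0,"rx":0,"ry":0,"rz":0},
  ],
)

```text
time: 9.62
eef_pos: [0.5281, -0.2093, 0.0748]
eef_rot: [0.705, 0.71, 0.0, -0.0]
force: [0.2, 0.4, -1.5]
width: 0.0291
finger_force: 61.7
```

```bash

python3 - <<'E'
from h import *
s=state();print(s['time'],s['eef_pos'],yaw(s))
d=lids();print(proj(d,[.528,-.211+.055,.06]))
print(d['img'][255:262,325:352,2])
d=snap('side');print(proj(d,[.53,-.156,.05]))
E
```

```text
9.625 [ 0.52808437 -0.20931048  0.07475291] 1.5778338328040806
gold [293, 259, 12, 11, 98] [0.5138 0.0116 0.014 ]
red [340, 254, 10, 11, 89] [ 0.5285 -0.1238  0.014 ]
(np.float64(356.32414314661906), np.float64(257.1028181116208))
[[183 185 185 184 185 184 185 186 185 184 178 165 164 153 126 124 152 171
  179 181 181 180 174 154 122 100 105]
 [183 183 184 184 184 185 185 186 186 184 177 172 171 144 120 147 173 180
  182 182 181 181 181 173 142 104  98]
 [184 184 184 184 185 184 185 185 185 186 183 180 173 142 128 162 180 182
  183 183 181 181 182 179 157 114  87]
 [184 184 183 182 184 183 183 184 184 185 183 179 171 148 139 174 181 181
  182 182 181 182 182 180 165 125  83]
 [183 183 183 184 184 183 184 183 184 183 182 172 163 150 147 178 181 181
  181 181 181 182 182 180 159 115  80]
 [182 182 183 183 183 183 184 184 184 183 182 178 169 149 142 176 181 181
  181 182 182 181 183 177 150  98  77]
 [178 182 181 182 182 181 182 181 181 180 180 179 172 145 129 160 178 181
  182 182 181 181 179 160 118  82  75]]
(np.float64(349.2300272398355), np.float64(233.6093701058422))
```

Emit:
servo_tool(
  targets=[
    {"x":0,"y":0,"z":0.06,"rx":0,"ry":0,"rz":0},
    {"x":0,"y":0,"z":0.1,"rx":0,"ry":0,"rz":0},
    {"x":0,"y":0,"z":0.1,"rx":0,"ry":0,"rz":0},
    {"x":0.01,"y":0,"z":0.1,"rx":0,"ry":0,"rz":0},
    {"x":0.02,"y":0,"z":0.1,"rx":0,"ry":0,"rz":0},
    {"x":0.033,"y":0,"z":0.1,"rx":0,"ry":0,"rz":0},
    {"x":0.048,"y":0,"z":0.1,"rx":0,"ry":0,"rz":0},
    {"x":0.063,"y":0,"z":0.1,"rx":0,"ry":0,"rz":0},
  ],
)

```text
time: 10.72
eef_pos: [0.528, -0.1788, 0.0249]
eef_rot: [0.705, 0.709, 0.0, 0.0]
force: [-0.3, 0.2, -0.8]
width: 0.0293
finger_force: 62.7
```

Emit:
servo_tool(
  targets=[
    {"x":0.015,"y":0,"z":0,"rx":0,"ry":0,"rz":0},
    {"x":0.03,"y":0,"z":0,"rx":0,"ry":0,"rz":0},
    {"x":0.042,"y":0,"z":0,"rx":0,"ry":0,"rz":0},
    {"x":0.05,"y":0,"z":0,"rx":0,"ry":0,"rz":0},
    {"x":0.053,"y":0,"z":0,"rx":0,"ry":0,"rz":0},
    {"x":0.053,"y":0,"z":0,"rx":0,"ry":0,"rz":0},
  ],
)

```text
time: 11.48
eef_pos: [0.5278, -0.1529, 0.0248]
eef_rot: [0.705, 0.709, 0.0, 0.0]
force: [0.7, 0.1, -1.0]
width: 0.029
finger_force: 62.7
```

```bash

python3 - <<'E'
from h import *
s=state();print(s['time'],s['eef_pos'],yaw(s))
d=lids();print(d['img'][264,292:345].tolist())
cv2.imwrite('pics/t4.png',cv2.resize(d['img'][190:280,250:390],None,fx=4,fy=4,interpolation=2))
E
```

```text
11.475 [ 0.52780933 -0.15290618  0.02480862] 1.5764041808096236
gold [293, 259, 12, 11, 99] [0.5139 0.0115 0.014 ]
[[93, 129, 152], [72, 120, 149], [45, 133, 173], [40, 134, 176], [42, 135, 177], [41, 135, 178], [39, 135, 177], [40, 135, 178], [38, 134, 177], [40, 134, 177], [39, 133, 175], [46, 125, 161], [62, 103, 126], [70, 92, 106], [85, 105, 118], [114, 124, 132], [153, 163, 171], [182, 194, 203], [185, 197, 206], [185, 196, 206], [185, 197, 207], [184, 196, 206], [185, 197, 206], [185, 197, 207], [184, 197, 207], [182, 195, 204], [161, 172, 181], [116, 124, 132], [93, 98, 105], [89, 95, 102], [91, 97, 103], [95, 101, 108], [118, 127, 137], [128, 133, 149], [103, 99, 108], [96, 87, 75], [96, 86, 72], [97, 87, 72], [96, 86, 72], [95, 85, 71], [91, 82, 69], [75, 67, 56], [47, 42, 34], [44, 40, 33], [55, 49, 39], [69, 62, 50], [75, 68, 54], [76, 68, 54], [75, 68, 55], [74, 66, 53], [74, 66, 53], [73, 65, 53], [74, 66, 54]]
```

View pics/t4.png

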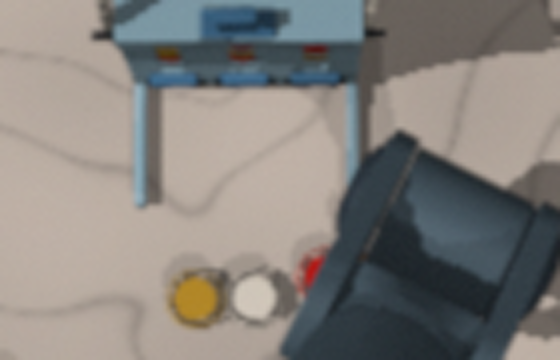

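Gold is at crop (196,298) and white at (255,297). Red is mostly hidden behind the arm with its left edge at 300, so it needs about 8 mm more. After that I'll go back, up and over to behind the row.

Emit:
servo_tool(
  targets=[
    {"x":0.008,"y":0,"z":0,"rx":0,"ry":0,"rz":0},
    {"x":0.015,"y":0,"z":0,"rx":0,"ry":0,"rz":0},
    {"x":0.018,"y":0,"z":0,"rx":0,"ry":0,"rz":0},
    {"x":0.018,"y":0,"z":0,"rx":0,"ry":0,"rz":0},
    {"x":0.005,"y":0,"z":0,"rx":0,"ry":0,"rz":0},
    {"x":-0.03,"y":-0.05,"z":-0.05,"rx":0,"ry":0,"rz":0},
    {"x":-0.05,"y":-0.15,"z":-0.1,"rx":0,"ry":0,"rz":0},
    {"x":-0.05,"y":-0.17,"z":-0.1,"rx":0,"ry":0,"rz":0},
  ],
)

```text
time: 12.52
eef_pos: [0.4421, -0.1797, 0.0763]
eef_rot: [0.706, 0.708, 0.0, 0.002]
force: [0.3, -0.8, -1.9]
width: 0.0289
finger_force: 62.9
```

```bash

python3 - <<'E'
from h import *
s=state();print(s['time'],s['eef_pos'],yaw(s))
d=lids();print(rel([.447,-.025,.0245],np.pi/2-.01))
E
```

```text
12.525 [ 0.44214082 -0.1797077   0.07633267] 1.5741726426330498
gold [293, 259, 12, 12, 99] [0.5136 0.0117 0.014 ]
red [323, 254, 11, 11, 96] [ 0.5291 -0.0756  0.014 ]
[0.308, 0.012, 0.101, 0.001, 0.001, 0.018]
```

Gold is at y=0.012, white at −0.032 and red at −0.076, so the row fits the brush. I'll position behind it and lower.

Emit:
servo_tool(
  targets=[
    {"x":0.12,"y":0.01,"z":0,"rx":0,"ry":0,"rz":0.02},
    {"x":0.24,"y":0.01,"z":0,"rx":0,"ry":0,"rz":0.02},
    {"x":0.308,"y":0.012,"z":0,"rx":0,"ry":0,"rz":0.02},
    {"x":0.308,"y":0.012,"z":0.06,"rx":0,"ry":0,"rz":0.02},
    {"x":0.308,"y":0.012,"z":0.102,"rx":0,"ry":0,"rz":0.02},
    {"x":0.308,"y":0.012,"z":0.102,"rx":0,"ry":0,"rz":0.02},
  ],
)

```text
time: 13.32
eef_pos: [0.4482, -0.0238, 0.0226]
eef_rot: [0.71, 0.704, -0.0, -0.001]
force: [-0.1, -0.3, -2.0]
width: 0.029
finger_force: 64.1
```

Emit:
servo_tool(
  targets=[
    {"x":0,"y":0.02,"z":0,"rx":0,"ry":0,"rz":0},
    {"x":0,"y":0.04,"z":0,"rx":0,"ry":0,"rz":0},
    {"x":0,"y":0.056,"z":0,"rx":0,"ry":0,"rz":0},
    {"x":0,"y":0.07,"z":0,"rx":0,"ry":0,"rz":0},
    {"x":0.001,"y":0.084,"z":0,"rx":0,"ry":0,"rz":0},
    {"x":0.002,"y":0.098,"z":0,"rx":0,"ry":0,"rz":0},
    {"x":0.003,"y":0.112,"z":0,"rx":0,"ry":0,"rz":0},
    {"x":0.004,"y":0.126,"z":0,"rx":0,"ry":0,"rz":0},
  ],
)

```text
time: 14.32
eef_pos: [0.5115, -0.0229, 0.0238]
eef_rot: [0.711, 0.704, -0.0, -0.0]
force: [0.3, 0.1, -1.2]
width: 0.0291
finger_force: 64.1
```

```bash

python3 - <<'E'
from h import *
s=state();print(s['time'],s['eef_pos'],yaw(s))
d=lids();w=snap('side')
print(rel([.596,-.025,.0245],np.pi/2-.01))
cv2.imwrite('pics/t5.png',np.hstack([cv2.resize(d['img'][190:290,250:370],(400,333),interpolation=2),cv2.resize(w['img'][210:335,240:390],(400,333),interpolation=2)]))
E
```

```text
14.325 [ 0.51149673 -0.02291759  0.02378821] 1.5607199833767733
[-0.002, 0.168, -0.001, 0.001, 0.0, 0.0]
```

View pics/t5.png

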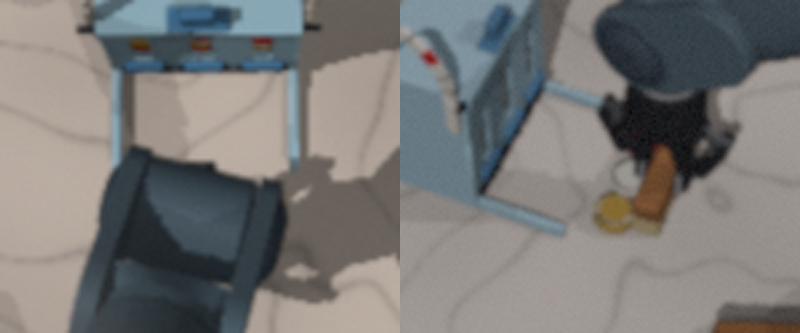

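The side view shows the gold (crop 614,213) and white lids pressed against the brush face and heading into the bay. I'll keep pushing.

Emit:
servo_tool(
  targets=[
    {"x":0,"y":0.014,"z":0,"rx":0,"ry":0,"rz":0},
    {"x":0,"y":0.028,"z":0,"rx":0,"ry":0,"rz":0},
    {"x":0,"y":0.042,"z":0,"rx":0,"ry":0,"rz":0},
    {"x":0,"y":0.056,"z":0,"rx":0,"ry":0,"rz":0},
    {"x":0,"y":0.07,"z":0,"rx":0,"ry":0,"rz":0},
    {"x":0,"y":0.084,"z":0,"rx":0,"ry":0,"rz":0},
    {"x":0,"y":0.098,"z":0,"rx":0,"ry":0,"rz":0},
    {"x":0,"y":0.112,"z":0,"rx":0,"ry":0,"rz":0},
  ],
)

```text
time: 15.42
eef_pos: [0.5675, -0.0235, 0.0238]
eef_rot: [0.711, 0.704, -0.0, -0.0]
force: [-0.9, -0.0, -0.7]
width: 0.029
finger_force: 64.2
```

Emit:
servo_tool(
  targets=[
    {"x":0,"y":0.014,"z":0,"rx":0,"ry":0,"rz":0},
    {"x":0,"y":0.028,"z":0,"rx":0,"ry":0,"rz":0},
    {"x":0,"y":0.042,"z":0,"rx":0,"ry":0,"rz":0},
    {"x":0,"y":0.054,"z":0,"rx":0,"ry":0,"rz":0},
    {"x":0,"y":0.06,"z":0,"rx":0,"ry":0,"rz":0},
    {"x":0,"y":0.06,"z":0,"rx":0,"ry":0,"rz":0},
    {"x":0,"y":0.06,"z":0,"rx":0,"ry":0,"rz":0},
  ],
)

```text
time: 16.3
eef_pos: [0.5969, -0.0238, 0.0238]
eef_rot: [0.711, 0.704, -0.0, -0.0]
force: [-0.2, 0.4, -0.7]
width: 0.0288
finger_force: 64.2
```

```bash

python3 - <<'E'
from h import *
s=state();print(s['time'],s['eef_pos'],yaw(s),s['force'])
d=snap('side');hsv=cv2.cvtColor(d['img'],cv2.COLOR_BGR2HSV);H,S,V=cv2.split(hsv)
for n,m in(('gold',(S>110)&(H>15)&(H<35)),('red',(S>150)&((H<6)|(H>172))),('white',(V>110)&(S<40))):
    k=np.zeros(H.shape,'uint8');k[220:320,250:380]=m[220:320,250:380]
    l,st,c=cv2.connectedComponentsWithStats(k)[1:]
    for i in range(1,len(st)):
        if st[i,4]>25 and st[i,2]<40:print(n,st[i],ray(d,*c[i],.014).round(4))
cv2.imwrite('pics/s6.png',cv2.resize(d['img'][200:320,240:380],None,fx=4,fy=4,interpolation=2))
E
```

```text
16.3 [ 0.59694578 -0.02382447  0.02377641] 1.5606983163817687 [-0.24026284  0.41076917 -0.73802072]
gold [285 273  13   9  86] [0.6313 0.0127 0.014 ]
white [250 234  14  27 151] [ 0.7567 -0.0446  0.014 ]
```

View pics/s6.png

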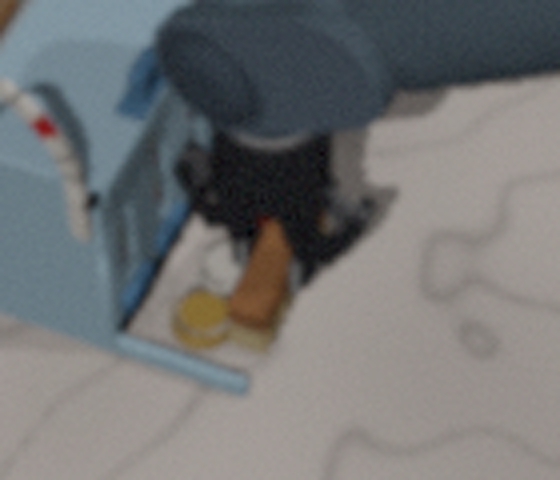

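Gold is in the bay at (0.631, 0.013), white sits beside it, and a bit of red shows behind the brush. I'll retract and verify all three by numbers.

Emit:
servo_tool(
  targets=[
    {"x":0,"y":-0.03,"z":0,"rx":0,"ry":0,"rz":0},
    {"x":0,"y":-0.1,"z":0,"rx":0,"ry":0,"rz":0},
    {"x":0,"y":-0.2,"z":-0.05,"rx":0,"ry":0,"rz":0},
    {"x":0.12,"y":-0.24,"z":-0.08,"rx":0,"ry":0,"rz":0},
    {"x":0.24,"y":-0.24,"z":-0.08,"rx":0,"ry":0,"rz":0},
    {"x":0.36,"y":-0.24,"z":-0.08,"rx":0,"ry":0,"rz":0},
    {"x":0.48,"y":-0.24,"z":-0.08,"rx":0,"ry":0,"rz":0},
    {"x":0.54,"y":-0.24,"z":-0.08,"rx":0,"ry":0,"rz":0},
  ],
)

```text
time: 17.35
eef_pos: [0.4794, 0.25, 0.0641]
eef_rot: [0.71, 0.705, 0.0, 0.0]
force: [0.8, -0.4, -1.1]
width: 0.0292
finger_force: 64.2
```

```bash

python3 - <<'E'
from h import *
s=state();print(s['time'],s['eef_pos'],yaw(s))
d=lids()
H,S,V=cv2.split(cv2.cvtColor(d['img'],cv2.COLOR_BGR2HSV));print(V[215:238,288:338:2])
E
```

```text
17.35 [0.47936085 0.25002396 0.06409641] 1.5634497180013325
gold [293, 220, 11, 12, 99] [0.6316 0.012  0.014 ]
red [323, 220, 11, 10, 88] [ 0.6315 -0.0786  0.014 ]
[[102 141 169 156 156 155 156 170 171 164 161 162 163 167 182 184 183 170
  167 163 159 149 170 169 159]
 [105 142 164 157 158 155 153 165 173 164 160 162 161 161 170 183 183 165
  162 162 157 142 161 169 161]
 [106 135 157 159 155 144 138 158 169 161 161 159 155 151 163 179 175 163
  161 156 146 137 142 164 161]
 [103 131 158 156 149 137 118 141 135 156 161 157 156 129 154 143 147 163
  161 150 145 142 126 128 150]
 [104 127 157 153 137 149 130 116  99 123 158 143 173 158 128 110 110 158
  158 144 161 158 117  98 139]
 [104 123 153 150 154 165 152 117  88  99 151 174 190 189 140  99  91 139
  153 160 172 171 131  93 140]
 [103 124 142 148 168 170 167 137  93 107 155 195 198 198 169  99  90 128
  148 174 174 174 153  90 139]
 [102 125 140 160 170 170 171 154  98 121 173 198 198 197 190 119  93 121
  155 175 176 175 167  97 139]
 [104 132 155 168 171 171 171 164 100 137 188 198 198 198 196 129  99 117
  167 175 174 176 174 
[... 779 characters left out ...]
53 181 170 148 131 139 140 143 173 185
  170 139 134 141 129 142 146]
 [104 145 181 169 166 139 149 166 170 181 170 165 154 163 167 172 186 186
  182 165 154 155 161 161 155]
 [103 144 182 180 177 168 173 181 181 174 169 176 175 180 184 184 186 185
  185 180 174 177 181 172 155]
 [ 98 142 181 182 182 181 182 183 179 168 173 182 184 185 186 185 186 186
  184 184 183 183 184 174 155]
 [ 94 140 180 181 183 182 182 182 172 169 180 185 185 185 186 185 185 185
  185 184 184 183 183 173 155]
 [ 94 138 179 182 182 182 181 179 166 175 183 184 185 186 184 185 185 184
  185 184 183 184 182 175 156]
 [ 98 131 175 180 182 182 181 174 162 179 184 184 185 184 185 185 185 185
  186 184 183 184 183 180 158]]
```

All three lids lie in the bay at x≈0.6315, about −0.10 in the dispenser frame. Setting the brush down.

Emit:
servo_tool(
  targets=[
    {"x":0,"y":0,"z":0.04,"rx":0,"ry":0,"rz":0},
    {"x":0,"y":0,"z":0.07,"rx":0,"ry":0,"rz":0},
    {"x":0,"y":0,"z":0.082,"rx":0,"ry":0,"rz":0},
    {"x":0,"y":0,"z":0.082,"rx":0,"ry":0,"rz":0},
    {"x":0,"y":0,"z":0.082,"rx":0,"ry":0,"rz":0},
  ],
)

```text
time: 18.02
eef_pos: [0.4803, 0.2472, 0.0233]
eef_rot: [0.711, 0.703, 0.0, 0.0]
force: [0.3, -0.1, -0.0]
width: 0.0291
finger_force: 64.1
```

Emit:
servo_tool(
  targets=[
    {"x":0,"y":0,"z":0,"rx":0,"ry":0,"rz":0},
    {"x":0,"y":0,"z":0,"rx":0,"ry":0,"rz":0},
    {"x":0,"y":0,"z":0,"rx":0,"ry":0,"rz":0},
    {"x":0,"y":0,"z":0,"rx":0,"ry":0,"rz":0},
    {"x":0,"y":0,"z":0,"rx":0,"ry":0,"rz":0},
    {"x":0,"y":0,"z":0,"rx":0,"ry":0,"rz":0},
  ],
  fingers=1,
)

```text
time: 18.77
eef_pos: [0.4798, 0.2474, 0.0228]
eef_rot: [0.711, 0.704, 0.0, 0.0]
force: [0.3, 0.4, -0.0]
width: 0.0857
finger_force: 0.0
```

Emit:
servo_tool(
  targets=[
    {"x":0,"y":0,"z":-0.06,"rx":0,"ry":0,"rz":0},
    {"x":0,"y":0,"z":-0.16,"rx":0,"ry":0,"rz":0},
    {"x":0,"y":0,"z":-0.28,"rx":0,"ry":0,"rz":0},
    {"x":0,"y":0,"z":-0.4,"rx":0,"ry":0,"rz":0},
    {"x":0,"y":0,"z":-0.5,"rx":0,"ry":0,"rz":0},
    {"x":0,"y":0,"z":-0.5,"rx":0,"ry":0,"rz":0},
  ],
)

```text
time: 19.52
eef_pos: [0.4822, 0.2481, 0.2785]
eef_rot: [0.711, 0.704, 0.005, 0.003]
force: [-0.3, -0.4, -0.9]
width: 0.0858
finger_force: 0.0
```

```bash

python3 - <<'E'
from h import *
s=state();print(s['time'],s['eef_pos'],yaw(s),s['joints'])
w=snap('wrist');H,S,V=cv2.split(cv2.cvtColor(w['img'],cv2.COLOR_BGR2HSV))
for c in cv2.findContours(((S>90)&(H<20)).astype('uint8'),0,1)[0]:
    if cv2.contourArea(c)>1000: r=cv2.minAreaRect(c);print(r,ray(w,*r[0],.048)[:2])
# tab in the top view
d=snap('top');im=d['img'];hsv=cv2.cvtColor(im,cv2.COLOR_BGR2HSV)
print(hsv[188:202,298:323,1]);
print(rel([.683,-.03,.275],0.0) )
E
```

```text
19.525 [0.48218715 0.24808314 0.27845843] 1.5608575273457121 [ 2.66009152e-01 -5.24537299e-02  1.79070515e+00 -5.37459556e-06
  1.39293803e+00  2.75963038e-01]
((610.0, 343.5), (58.0, 149.0), 0.0) [0.83505585 0.06786826]
((177.72195434570312, 309.1426086425781), (50.297454833984375, 147.3592987060547), 71.37842559814453) [0.32533507 0.1225267 ]
((312.0, 199.5), (103.0, 28.0), 90.0) [0.48029512 0.24830638]
((133.8685302734375, 81.54240417480469), (193.19683837890625, 68.922119140625), 72.12130737304688) [0.31601917 0.36233506]
[[ 62  62  62  61  60  60  60  60  60  61  61  60  62  62  62  62  62  62
   62  63  61  63  65  62  63]
 [ 63  61  61  61  59  60  60  60  60  60  62  62  62  61  61  61  62  62
   62  62  63  63  63  64  63]
 [ 62  63  63  61  61  60  59  63  61  61  63  63  65  65  61  64  63  63
   61  63  62  62  63  62  62]
 [ 63  63  65  68  66  67  69  76  76  76  75  79  84  85  84  77  69  68
   66  67  66  63  62  63  62]
 [ 63  72  91 109 109 106 111 116 117 118 120 122 129 127 130 113  96  87
   89  87  77  70  61  61  63]
 [ 64  73 107 135 138 139 139 137 136 138 1
[... 246 characters left out ...]
 134 113  71  64  62  61]
 [ 62  75 109 135 138 140 143 146 146 141 148 142 144 138 146 144 138 138
  136 138 110  74  64  64  63]
 [ 63  72 106 135 141 139 141 141 149 148 149 144 145 138 142 139 141 135
  137 137 118  73  64  63  63]
 [ 63  75 104 131 134 134 136 136 137 136 133 131 130 132 130 127 133 129
  130 128 109  71  63  63  64]
 [ 63  69  84 104 102 102 104 101 106 105  94  89  89  90  89  89  89  91
   89  84  74  64  64  62  62]
 [ 64  65  66  71  73  73  74  72  73  72  64  68  64  64  66  67  72  71
   66  69  65  65  62  61  62]
 [ 65  63  67  65  63  65  63  64  53   9  37  45  50  48  23  36  60  63
   63  64  62  65  64  61  66]]
[-0.551, 0.412, -0.004, 0.0, -0.001, 1.987]
```

Brush rests at (0.480, 0.248), released. Next I'll go round in front of the dispenser and above the tab.

Emit:
servo_tool(
  targets=[
    {"x":-0.1,"y":0.05,"z":0,"rx":0,"ry":0,"rz":0.2},
    {"x":-0.2,"y":0.1,"z":0,"rx":0,"ry":0,"rz":0.4},
    {"x":-0.32,"y":0.1,"z":0,"rx":0,"ry":0,"rz":0.6},
    {"x":-0.44,"y":0.1,"z":0,"rx":0,"ry":0,"rz":0.8},
    {"x":-0.554,"y":0.1,"z":0,"rx":0,"ry":0,"rz":1},
    {"x":-0.554,"y":0.1,"z":0,"rx":0,"ry":0,"rz":1},
    {"x":-0.554,"y":0.1,"z":0,"rx":0,"ry":0,"rz":1},
  ],
)

```text
time: 20.5
eef_pos: [0.5262, -0.0298, 0.2709]
eef_rot: [0.926, 0.378, -0.001, -0.001]
force: [0.1, 0.7, 0.6]
width: 0.0854
finger_force: 0.0
```

Emit:
servo_tool(
  targets=[
    {"x":0.07,"y":0.07,"z":0,"rx":0,"ry":0,"rz":0.25},
    {"x":0.14,"y":0.14,"z":0,"rx":0,"ry":0,"rz":0.5},
    {"x":0.216,"y":0.211,"z":0,"rx":0,"ry":0,"rz":0.75},
    {"x":0.216,"y":0.211,"z":0,"rx":0,"ry":0,"rz":0.99},
    {"x":0.216,"y":0.211,"z":0,"rx":0,"ry":0,"rz":0.99},
    {"x":0.216,"y":0.211,"z":0,"rx":0,"ry":0,"rz":0.99},
  ],
)

```text
time: 21.25
eef_pos: [0.6775, -0.0287, 0.2726]
eef_rot: [1.0, 0.001, -0.0, -0.0]
force: [0.0, 0.3, 0.4]
width: 0.0853
finger_force: 0.0
```

```bash

python3 - <<'E'
from h import *
s=state();print(s['time'],s['eef_pos'],yaw(s),s['joints'].round(2))
w=snap('wrist');H,S,V=cv2.split(cv2.cvtColor(w['img'],cv2.COLOR_BGR2HSV))
m=((H>95)&(H<125)&(S>100)).astype('uint8')
for c in cv2.findContours(m,0,1)[0]:
    if cv2.contourArea(c)>100:
        r=cv2.minAreaRect(c);print(cv2.boundingRect(c),cv2.contourArea(c),r[2],'z.202',ray(w,*r[0],.202)[:2])
        x,y,a,b=cv2.boundingRect(c);print([ray(w,x,y,.202)[:2].round(4),ray(w,x+a,y+b,.202)[:2].round(4)])
print('tab proj',proj(w,[.683,-.029,.202]),proj(w,[.683,-.015,.202]),proj(w,[.677,-.029,.202]),proj(w,[.677,-.029,.176]))
print(rel([.683,-.029,.182],-.014))
E
```

```text
21.25 [ 0.67754883 -0.02873647  0.27259959] 0.0016000901549370744 [-0.21  0.28  1.44  0.    1.42  1.36]
(275, 220, 73, 34) 2149.5 90.0 z.202 [ 0.68902779 -0.02387789]
[array([ 0.6995, -0.0022]), array([ 0.6776, -0.0468])]
tab proj (np.float64(319.3297009785815), np.float64(245.76498073075362)) (np.float64(296.6357656525401), np.float64(245.72524205852935)) (np.float64(319.28496599061225), np.float64(254.81495021692453)) (np.float64(318.98491918560165), np.float64(240.88636742869764))
[0.011, -0.0, 0.182, 0.0, -0.0, 0.019]
```

```bash

python3 - <<'E'
from h import *
w=snap('wrist');i=w['img']
for v in range(212,264,3): print(v,i[v,264:364:4,0].tolist(),i[v,264:364:12,2].tolist())
d=snap('side');c=d['img']
print(proj(d,[.677,-.029,.202]),proj(d,[.677,-.029,.176]))
E
```

```text
212 [175, 175, 178, 180, 159, 157, 154, 155, 155, 155, 154, 155, 152, 156, 154, 173, 177, 176, 177, 177, 174, 176, 174, 173, 175] [139, 144, 120, 120, 118, 135, 136, 138, 137]
215 [174, 176, 177, 171, 180, 156, 155, 154, 158, 153, 156, 154, 155, 153, 155, 152, 176, 174, 177, 175, 175, 173, 176, 176, 176] [136, 131, 121, 121, 120, 118, 137, 136, 137]
218 [176, 175, 175, 155, 154, 154, 156, 140, 157, 158, 154, 155, 154, 154, 154, 152, 171, 163, 155, 171, 156, 174, 176, 177, 173] [138, 119, 121, 121, 119, 119, 122, 135, 134]
221 [175, 177, 177, 91, 88, 85, 83, 83, 79, 74, 71, 72, 70, 66, 55, 67, 70, 68, 66, 66, 54, 91, 103, 174, 160] [137, 46, 40, 36, 35, 33, 33, 67, 125]
224 [177, 177, 178, 126, 129, 119, 113, 111, 107, 111, 110, 100, 98, 100, 62, 61, 68, 72, 75, 78, 73, 91, 101, 103, 99] [137, 61, 54, 56, 46, 28, 41, 65, 76]
227 [175, 179, 179, 126, 126, 121, 112, 102, 63, 52, 48, 48, 51, 54, 55, 48, 61, 72, 74, 74, 77, 87, 104, 101, 102] [137, 62, 59, 27, 24, 16, 36, 64, 81]
230 [177, 176, 177, 127, 125, 126, 110, 61, 49, 47, 50, 45, 48, 49, 48, 49, 44, 71, 77, 74, 76, 96, 105, 103, 
[... 1315 characters left out ...]
170, 175, 173, 111, 107, 87, 179, 180, 178]
257 [142, 152, 156, 155, 157, 158, 150, 142, 148, 158, 160, 158, 159, 160, 162, 159, 162, 158, 161, 159, 158, 157, 157, 159, 161] [157, 173, 168, 175, 178, 177, 179, 173, 180]
260 [133, 145, 154, 156, 154, 153, 144, 138, 153, 157, 158, 159, 161, 161, 160, 161, 158, 159, 162, 159, 160, 160, 158, 161, 158] [146, 174, 160, 174, 179, 181, 180, 177, 177]
263 [146, 131, 144, 151, 149, 150, 134, 146, 159, 159, 161, 156, 160, 160, 158, 158, 160, 158, 161, 157, 159, 158, 156, 157, 157] [163, 168, 149, 177, 179, 176, 178, 178, 178]
(np.float64(277.46274265662936), np.float64(214.4315039862181)) (np.float64(278.03957002313064), np.float64(221.31331721743567))
```

Emit:
servo_tool(
  targets=[
    {"x":0.011,"y":-0.008,"z":0.06,"rx":0,"ry":0,"rz":0.018},
    {"x":0.011,"y":-0.008,"z":0.12,"rx":0,"ry":0,"rz":0.018},
    {"x":0.011,"y":-0.008,"z":0.16,"rx":0,"ry":0,"rz":0.018},
    {"x":0.011,"y":-0.008,"z":0.181,"rx":0,"ry":0,"rz":0.018},
    {"x":0.011,"y":-0.008,"z":0.181,"rx":0,"ry":0,"rz":0.018},
    {"x":0.011,"y":-0.008,"z":0.181,"rx":0,"ry":0,"rz":0.018},
  ],
)

```text
time: 22.15
eef_pos: [0.6843, -0.0261, 0.1838]
eef_rot: [1.0, -0.008, 0.001, 0.0]
force: [-0.6, -0.3, 0.0]
width: 0.0852
finger_force: 0.0
```

Emit:
servo_tool(
  targets=[
    {"x":0,"y":0,"z":0,"rx":0,"ry":0,"rz":0},
    {"x":0,"y":0,"z":0,"rx":0,"ry":0,"rz":0},
    {"x":0,"y":0,"z":0,"rx":0,"ry":0,"rz":0},
    {"x":0,"y":0,"z":0,"rx":0,"ry":0,"rz":0},
    {"x":0,"y":0,"z":0,"rx":0,"ry":0,"rz":0},
    {"x":0,"y":0,"z":0,"rx":0,"ry":0,"rz":0},
  ],
  fingers=-1,
  squeeze=80,
)

```text
time: 22.9
eef_pos: [0.6836, -0.0255, 0.1828]
eef_rot: [1.0, -0.008, 0.0, -0.0]
force: [-2.7, 3.9, 4.2]
width: 0.0257
finger_force: 78.8
```

```bash

python3 - <<'E'
from h import *
s=state();print(s['time'],s['eef_pos'],s['force'],s['joints'].round(2),s['width'])
p=s['eef_pos'];q=R.from_quat(s['eef_rot']);h=np.array([.783,p[1],.173])
def unit(th):
    ax=np.array([.014,1,0]); rot=R.from_rotvec(ax/np.linalg.norm(ax)*th)
    return np.r_[q.inv().apply(rot.apply(p-h)+h-p)/.5,(q.inv()*rot*q).as_rotvec()/(np.pi/4)].round(3)
for t in (.08,.16,.24,.32,.4,.48,.56,.61): print(t,unit(t))
E
```

```text
22.9 [ 0.68357729 -0.02547778  0.18282937] [-2.73980885  3.89072708  4.15516079] [-0.2   0.36  1.5   0.    1.28  1.38] 0.025706452424172365
0.08 [ 0.002 -0.    -0.016 -0.    -0.102  0.   ]
0.16 [ 0.006 -0.    -0.031 -0.    -0.204  0.   ]
0.24 [ 0.01  -0.    -0.047 -0.001 -0.306  0.   ]
0.32 [ 0.016 -0.    -0.062 -0.001 -0.407  0.   ]
0.4 [ 0.023 -0.    -0.076 -0.001 -0.509  0.   ]
0.48 [ 0.032 -0.    -0.09  -0.001 -0.611  0.   ]
0.56 [ 0.041 -0.    -0.103 -0.002 -0.713  0.   ]
0.61 [ 0.047 -0.    -0.11  -0.002 -0.777  0.   ]
```

Emit:
servo_tool(
  targets=[
    {"x":0.001,"y":0,"z":-0.008,"rx":0,"ry":-0.05,"rz":0},
    {"x":0.002,"y":0,"z":-0.016,"rx":0,"ry":-0.102,"rz":0},
    {"x":0.004,"y":0,"z":-0.024,"rx":0,"ry":-0.153,"rz":0},
    {"x":0.006,"y":0,"z":-0.031,"rx":0,"ry":-0.204,"rz":0},
    {"x":0.008,"y":0,"z":-0.039,"rx":0,"ry":-0.255,"rz":0},
    {"x":0.01,"y":0,"z":-0.047,"rx":0,"ry":-0.306,"rz":0},
  ],
)

```text
time: 23.65
eef_pos: [0.6879, -0.0255, 0.2044]
eef_rot: [0.993, -0.008, -0.121, -0.001]
force: [-0.6, 3.2, -2.3]
width: 0.0255
finger_force: 78.9
```

```bash

cat >> h.py <<'E'
def cover(s,H=(.783,.173)):
    # cover angle from grasped TCP's arc about the hinge; TCP started .0994,.0098 off the hinge
    dx,dz=s['eef_pos'][0]-H[0],s['eef_pos'][2]-H[1]
    return np.arctan2(dz,-dx)-np.arctan2(.0098,.0994), np.hypot(dx,dz)
E
python3 - <<'E'
from h import *
s=state();print(s['time'],s['eef_pos'],s['force'],s['joints'].round(2),s['width'],s['finger_force'],cover(s))
p=s['eef_pos'];q=R.from_quat(s['eef_rot']);h=np.array([.783,p[1],.173]);z=q.apply([0,0,1]);print('tilt',np.arctan2(-z[0],-z[2]))
def unit(th):
    ax=np.array([.014,1,0]); rot=R.from_rotvec(ax/np.linalg.norm(ax)*th)
    return np.r_[q.inv().apply(rot.apply(p-h)+h-p)/.5,(q.inv()*rot*q).as_rotvec()/(np.pi/4)].round(3)
for t in (.05,.1,.15,.2,.25,.3,.35,.37): print(t,unit(t))
E
```

```text
23.65 [ 0.68791037 -0.02546503  0.20437502] [-0.62450691  3.22316959 -2.33311598] [-0.19  0.5   1.29 -0.04  1.59  1.4 ] 0.025454607615441816 78.90923023223877 (np.float64(0.22043041551405035), np.float64(0.1001320602095684))
tilt 0.24354751086392504
0.05 [ 0.001 -0.    -0.01  -0.    -0.064  0.   ]
0.1 [ 0.002 -0.    -0.02  -0.    -0.127  0.   ]
0.15 [ 0.004 -0.    -0.03  -0.    -0.191  0.   ]
0.2 [ 0.007 -0.    -0.039 -0.    -0.255  0.   ]
0.25 [ 0.01  -0.    -0.049 -0.001 -0.318  0.   ]
0.3 [ 0.013 -0.    -0.058 -0.001 -0.382  0.001]
0.35 [ 0.017 -0.    -0.068 -0.001 -0.446  0.001]
0.37 [ 0.019 -0.    -0.071 -0.001 -0.471  0.001]
```

Emit:
servo_tool(
  targets=[
    {"x":0.001,"y":0,"z":-0.01,"rx":0,"ry":-0.064,"rz":0},
    {"x":0.002,"y":0,"z":-0.02,"rx":0,"ry":-0.127,"rz":0},
    {"x":0.004,"y":0,"z":-0.03,"rx":0,"ry":-0.191,"rz":0},
    {"x":0.007,"y":0,"z":-0.039,"rx":0,"ry":-0.255,"rz":0},
    {"x":0.01,"y":0,"z":-0.049,"rx":0,"ry":-0.318,"rz":0},
    {"x":0.013,"y":0,"z":-0.058,"rx":0,"ry":-0.382,"rz":0},
    {"x":0.017,"y":0,"z":-0.068,"rx":0,"ry":-0.446,"rz":0},
    {"x":0.019,"y":0,"z":-0.071,"rx":0,"ry":-0.471,"rz":0},
  ],
)

```text
time: 24.65
eef_pos: [0.7055, -0.0256, 0.2363]
eef_rot: [0.953, -0.008, -0.303, -0.003]
force: [-6.3, 4.6, 0.1]
width: 0.0261
finger_force: 78.9
```

Emit:
servo_tool(
  targets=[
    {"x":0,"y":0,"z":0,"rx":0,"ry":0,"rz":0},
    {"x":0,"y":0,"z":0,"rx":0,"ry":0,"rz":0},
  ],
)

```text
time: 24.9
eef_pos: [0.7055, -0.0257, 0.2363]
eef_rot: [0.953, -0.008, -0.302, -0.003]
force: [-3.8, 3.2, -1.2]
width: 0.0259
finger_force: 78.9
```

```bash

python3 - <<'E'
from h import *
s=state();print(s['time'],s['eef_pos'],s['force'],s['joints'].round(2),s['width'],s['finger_force'],cover(s))
z=R.from_quat(s['eef_rot']).apply([0,0,1]);print('tilt',np.arctan2(-z[0],-z[2]))
# pointer nib vs red band, left quadrant, side view
d=snap('side');im=d['img'];H,S,V=cv2.split(cv2.cvtColor(im,cv2.COLOR_BGR2HSV))
hy=-.0245;Y=hy+.0875;HX=.783+.0012
for nm,r,yy in(('band',.095,Y),('nib',.10,hy+.095)):
  for t in (0,.45,.53,.61,.69,.8): print(nm,t,np.round(proj(d,[HX-r*np.cos(t),yy,.173+r*np.sin(t)]),1))
u,v=np.array(proj(d,[HX-.095*np.cos(.61),Y,.173+.095*np.sin(.61)])).astype(int)
c=im[v-25:v+40,u-30:u+30];red=(S>110)&((H<8)|(H>172))&(V>80);ys,xs=np.nonzero(red[v-25:v+40,u-30:u+30]);print('red px',xs.mean()+u-30,ys.mean()+v-25,xs.size)
for r in range(v-16,v+26,2): print(r,u-20,''.join('R' if red[r,q] else '#' if V[r,q]<60 else 'w' if S[r,q]<40 and V[r,q]>110 else 'b' if H[r,q]>90 and S[r,q]>45 else '.' for q in range(u-20,u+28)))
E
```

```text
24.9 [ 0.70549468 -0.02565326  0.23630456] [-3.78478045  3.24634828 -1.24758958] [-0.17  0.76  0.94 -0.1   2.06  1.4 ] 0.02589242187357286 78.93463253974915 (np.float64(0.5866134584964856), np.float64(0.10007268882981864))
tilt 0.613495006272997
band 0 [257.6 247.8]
band 0.45 [252.6 235.9]
band 0.53 [250.9 233.6]
band 0.61 [249.1 231.4]
band 0.69 [247.1 229.2]
band 0.8 [244.  226.2]
nib 0 [258.2 250.7]
nib 0.45 [252.8 238.1]
nib 0.53 [251.1 235.8]
nib 0.61 [249.2 233.4]
nib 0.69 [247.  231.1]
nib 0.8 [243.8 227.9]
red px 250.5 231.5 14
215 229 ........wbbbbbbbbbbbbbbbbbbbbbbbbbbbbbbbbbbbbbbb
217 229 ........bbbbbbbbbbbbbbbbbbbbbbbbbbbbbbbbbbbbbbbb
219 229 .......bbwwwww.bbbbbbbbbbbbbbbbbbbbbbbbbbbbbbbbb
221 229 ....wbbwwwwwwwww.bbbbbbbbbbbbbbbbbbbbbbbbbbbbbbb
223 229 ...w.wwwwwwwwwwwww.bbbbbbbbbbbbbbbbbbbbbbbbbbbbb
225 229 .w.wwwwwwbwwwwwwwwww.bbbbbbbbbbbbbbbbbbbbbbbbbbb
227 229 wwwwww.bbbbbbwwwwwwwww..bbbbbbbbbbbbbbb......bbb
229 229 wwww.bbbbbbbbbbwwww...b.wbbbbbbbbbbbb.......ww.b
231 229 ww.bbbbbbbbbbbbbbww.RRRRb.bbbbbbbbbbbb..wwww...b
233 229 wbbbbbbbbbbbbbbbbb.wbRRRb..bbbbbbbbbbbbbbb...bbb
235 229 bbbbbbbbbbbbbbbbbbbbwwwwwwwwwbbbbbbbbbbb...bbbbb
237 229 bbbbbbbbbbbbbbbbbbbbb.wwwwwwwwbbbbbbbbbbbbbbbbbb
239 229 bbbbbbbbbbbbbbbbbbbbbbbwwwwwwww.bbbbbbbbbbbbbbbb
241 229 bbbbbbbbbbbbbbbbbbbbbbbb.wwwwwwwbbbbbbbbbbbbbbbb
243 229 bbbbbbbbbbbbbbbbbbbbbbbbbwwwwww..bbb..bbbbbbbbbb
245 229 bbbbbbbbbbbbbbbbbbbbbbbbbbwwwww....www.bbbbbbbbb
247 229 bbbbbbbbbbbbbbbbbbbbbbbbbbwwwwwwwwwww.bbbbbbbbbb
249 229 bbbbbbbbbbbbbbbbbbbbbbbbbbwwwwwwww.bbbbbbbbbbbbb
251 229 bbbbbbbbbbbbbbbbbbbbbbbbbbbwwwwwww.bbbbbbbbbbbbb
253 229 bbbbbbbbbbbbbbbbbbbbbbbbbbbwwwwwww.bbbbbbbbbbbbb
255 229 .bbbbbbbbbbbbbbbbbbbbbbbbbb.wwwwwwwbbbbbbbbbbbbb
```

```bash

python3 - <<'E'
from h import *
s=state();im=snap('side')['img'];print(s['time'],s['force'])
for r in range(224,241): print(r,[tuple(int(a) for a in im[r,q][[2,0]]) for q in range(245,259)])
E
```

```text
24.95 [-4.84028771  4.00895209 -1.07581583]
224 [(146, 140), (146, 139), (128, 127), (101, 105), (74, 90), (80, 103), (88, 115), (98, 126), (101, 127), (98, 128), (101, 130), (103, 129), (104, 132), (112, 141)]
225 [(156, 145), (159, 151), (151, 145), (129, 127), (99, 105), (82, 98), (85, 110), (96, 124), (102, 129), (98, 127), (103, 130), (101, 130), (108, 137), (120, 148)]
226 [(150, 143), (157, 148), (160, 152), (150, 143), (126, 125), (94, 102), (81, 100), (90, 117), (100, 128), (99, 127), (101, 128), (106, 134), (115, 143), (127, 153)]
227 [(142, 135), (152, 142), (157, 148), (157, 148), (147, 136), (125, 115), (99, 100), (94, 112), (96, 124), (99, 129), (104, 132), (111, 139), (120, 150), (125, 155)]
228 [(135, 132), (144, 135), (152, 142), (156, 142), (151, 131), (137, 108), (118, 91), (101, 108), (99, 124), (101, 130), (102, 131), (112, 142), (121, 151), (122, 151)]
229 [(125, 134), (136, 132), (144, 129), (148, 123), (148, 110), (142, 87), (132, 79), (121, 106), (107, 123), (99, 121), (93, 119), (106, 132), (117, 146), (118, 148)]
230 [(119, 135), (128, 131), (136, 118), (13
[... 1062 characters left out ...]
, (140, 130), (139, 136), (125, 134), (111, 132)]
237 [(83, 105), (89, 114), (96, 122), (100, 125), (102, 128), (107, 131), (117, 132), (128, 133), (140, 135), (144, 135), (144, 136), (141, 135), (127, 129), (113, 128)]
238 [(67, 86), (69, 89), (77, 98), (84, 107), (86, 110), (96, 121), (106, 126), (122, 130), (130, 128), (137, 130), (136, 129), (136, 129), (123, 123), (115, 125)]
239 [(66, 86), (60, 79), (67, 87), (69, 87), (68, 90), (78, 99), (86, 107), (101, 113), (113, 114), (124, 119), (126, 119), (128, 120), (119, 115), (121, 121)]
240 [(84, 106), (76, 99), (72, 89), (63, 85), (64, 82), (62, 82), (68, 84), (82, 95), (99, 104), (116, 113), (123, 117), (127, 120), (131, 123), (127, 124)]
```

Emit:
servo_tool(
  targets=[
    {"x":0,"y":0,"z":0,"rx":0,"ry":0,"rz":0},
    {"x":0,"y":0,"z":0,"rx":0,"ry":0,"rz":0},
    {"x":0,"y":0,"z":0,"rx":0,"ry":0,"rz":0},
    {"x":0,"y":0,"z":0,"rx":0,"ry":0,"rz":0},
    {"x":0,"y":0,"z":0,"rx":0,"ry":0,"rz":0},
    {"x":0,"y":0,"z":0,"rx":0,"ry":0,"rz":0},
    {"x":0,"y":0,"z":0,"rx":0,"ry":0,"rz":0},
    {"x":0,"y":0,"z":0,"rx":0,"ry":0,"rz":0},
  ],
)

```text
time: 26.0
eef_pos: [0.7055, -0.0257, 0.2363]
eef_rot: [0.953, -0.008, -0.302, -0.003]
force: [-5.6, 3.4, -1.2]
width: 0.0258
finger_force: 78.9
```

Emit:
servo_tool(
  targets=[
    {"x":0,"y":0,"z":0,"rx":0,"ry":0,"rz":0},
    {"x":0,"y":0,"z":0,"rx":0,"ry":0,"rz":0},
    {"x":0,"y":0,"z":0,"rx":0,"ry":0,"rz":0},
    {"x":0,"y":0,"z":0,"rx":0,"ry":0,"rz":0},
  ],
)

```text
time: 26.5
eef_pos: [0.7055, -0.0256, 0.2362]
eef_rot: [0.953, -0.008, -0.302, -0.003]
force: [-3.9, 4.4, -1.9]
width: 0.0256
finger_force: 78.9
```

```bash
python3 -c "
from h import *
s=state();print(s['time'],cover(s),s['finger_force'],s['width']);lids();print(env.finish_job())"
```

```text
26.5 (np.float64(0.5859137969771847), np.float64(0.100064694103906)) 78.93510818481445 0.02558691385888967
red [323, 220, 11, 10, 88] [ 0.6312 -0.0785  0.014 ]
white [265, 261, 14, 14, 82] [0.4992 0.099  0.014 ]
the job is handed in; nothing more can be done
None
```

I handed the job in at 26.5 s with no verdict returned: the three lids were swept into the bay with the brush, the brush lies released on the marble about 0.3 m from the bay, and the gripper holds the cover at about 0.59 rad, inside the red band.

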